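Move the day's sample jars from the filling rack to the carrier in the same order

ROBOT

A 7-joint arm with a two-finger parallel gripper is mounted at the origin on the work surface. World frame = base frame: x ahead of the robot, y to its left, z up, the work surface at z = 0. Lengths are in m, angles in rad, forces in N, time in s.
With the tool pointing down it reaches from about 0.4 to 0.85 m from the base axis. Payload 10.4 kg.
Tool frame: the origin (TCP) lies at the very end of the fingers, on their centre line; the grasp point (between the pads) lies 19 mm behind it (manip.pinch_z is the distance from the TCP to the grasp point, in m); z points along the fingers, y is the line along which they close (so a half turn about z gives the same grasp; the last joint's range is limited). The gripper opens to 85 mm and grips with 20 to 120 N. Pads are 22 mm wide; open, the fingers measure 114 mm over their backs; the gripper's body (76 mm by 85 mm) begins 54 mm behind the grasp point. The pads swing forward as they close: fully open they stand 13 mm farther back than shut.
Start: joints at [-1.214, 0.332, -0.065, 1.46, 0.022, 1.35, -0.088], TCP at [0.232, 0.58, 0.231] pointing down, gripper open.
Joint ranges: [-2.6, 2.6], [-0.5, 2.12], [-1.47, 1.34], [0.16, 2.42], [-1.27, 4.41], [0.06, 2.06], [-2.6, 2.6]. Speed limits (rad/s): [2.22, 2.22, 2.79, 2.79, 3.14, 3.14, 3.14].

INTERFACE

Orientations are given as a 3x3 rotation matrix whose columns are the frame's x, y, z axes.
In Python, from rig import manip, imaging, sign_off gives the robot as it stands.
- The arm moves only by the tool drive_tool, never from a script. Its argument "targets" is a list of rows, each a list of 3 entries, a list of its own where there are three numbers: the shift along the tool's x, y, z in cm, then the turn, a rotation vector about the tool's x, y, z in degrees, then the opening, from -1 (shut) to 1 (fully open). In form: [[[tx, ty, tz], [wx, wy, wz], jaw], ...]. A call has 1 to 5 rows; each row is the pose to reach, as a shift and turn from the pose commanded when the call began, along the tool's axes at that moment; what a row does not reach only later rows make up. A row lasts 1/12 s, in which the tool goes at most 41.7 mm and 7.16 degrees, less where a joint would pass 70% of its speed; a pose out of reach is approached as far as the arm can. A call with a gripper value outside its range is refused whole. The fingers move at their own pace and stop on an object; "newtons" is the grip in N (left out, the last holds). Time passes only in rows, so rows that repeat a pose let the fingers close. It gives the time, the measured TCP pose, the force and the opening at its end, in the units of the state.
- manip.get_state(): the state, without advancing time (a new reading comes with each control period).
- imaging.grab_frame(name): name is "scene" or "side" or "wrist"; returns a dict with "color" (420x560x3 uint8, red, green, blue), "K" (3x3 intrinsics, pixels), "extrinsics" (4x4, takes a point from camera to world coordinates). Camera axes: x right, y up, looking along -z (the intrinsics and any distortion apply to the point x, -y, -z); pixel columns grow to the right and rows downward; lengths in m; the calibration is good to about 2 mm. A picture is of the moment at which its call begins. There is no depth.
- sign_off(): hands the job in, once; it reports no verdict.
The state is a dict: "clock": time; "qpos": joint angles; "joint_velocities": joint speeds; "joint_torque": joint torques, N m; "tool_pos": TCP position; "tool_rot": TCP orientation; "force": force on the tool from outside, world axes, zero at the start; "moment": the same for the moment, N m; "grip_width": finger opening in m.
Only numpy, scipy, OpenCV 4.12 (cv2) and the standard library are available. Lean on these libraries where they do the work, as an engineer would, in place of code of your own. Each camera call takes 0.05 s, during which the arm holds its last target. There are 200 camera calls.

TASK

The samples of today's dishes stand in four lidded glass jars on the saucers of the wire filling rack, in menu order. The jars have no labels, so their order in the row is the only record of which is which: move all four, kept upright and set down gently, into the white carrier, one standing in each compartment, in the same left-to-right order as they stand now.

Things in the scene. Friction and masses are not known exactly. Their poses are not given: they have to be found in the camera images.
- jar_tall: The TALL round sample jar: clear glass with a steel screw lid, rusks inside. Round glass side 58 mm in diameter, straight from 0 to 98 mm above its underside; lid 54 mm in diameter; 118 mm high in all. About 0.26 kg. Loose. Origin: centre of its underside, z up.
- jar_squat: The SQUAT wide round sample jar: clear glass with a broad steel screw lid, cutlets inside. Round glass side 66 mm in diameter, straight from 0 to 54 mm above its underside; lid 62 mm in diameter; 72 mm high in all. About 0.24 kg. Loose. Origin: centre of its underside, z up.
- jar_hex: The SIX-SIDED sample jar: clear glass, hexagonal in plan, round steel screw lid, eggs inside. 56 mm across flats, straight from 0 to 76 mm above its underside, two of the flats face its own +x and -x; lid 49 mm in diameter; 94 mm high in all. About 0.25 kg. Loose. Origin: centre of its underside, z up.
- jar_square: The SQUARE sample jar: clear glass, square in plan, round steel screw lid, buns inside. 48 x 48 mm, sides face its own x and y axes, straight from 0 to 86 mm above its underside; lid 43 mm in diameter; 104 mm high in all. About 0.24 kg. Loose. Origin: centre of its underside, z up.
- saucer_tall: The white drip saucer (93 mm across, 13 mm high at the rim, flat middle 6 mm above its underside) of the filling rack on which the tall jar stands at the start; it is fixed in the rack and marks that jar's place in the row. All four saucers look alike. Origin: centre of its underside.
- saucer_squat: The white drip saucer (93 mm across, 13 mm high at the rim, flat middle 6 mm above its underside) of the filling rack on which the squat jar stands at the start; it is fixed in the rack and marks that jar's place in the row. All four saucers look alike. Origin: centre of its underside.
- saucer_hex: The white drip saucer (93 mm across, 13 mm high at the rim, flat middle 6 mm above its underside) of the filling rack on which the six-sided jar stands at the start; it is fixed in the rack and marks that jar's place in the row. All four saucers look alike. Origin: centre of its underside.
- saucer_square: The white drip saucer (93 mm across, 13 mm high at the rim, flat middle 6 mm above its underside) of the filling rack on which the square jar stands at the start; it is fixed in the rack and marks that jar's place in the row. All four saucers look alike. Origin: centre of its underside.
- filling_rack: The rack the jars come from: fixed bent-wire steel rack, 406 mm long, 110 deep, with four saucers in a row, their undersides 36 mm above the counter (jars' undersides at 42 mm). Guard wires along its sides reach 48 mm, end loops 81 mm. Origin: its middle at counter height; y runs along the row to the robot's left (saucers at y +150, +50, -50, -150 mm), x across it, z up.
- carrier: The carrier the jars go to: fixed white enamelled sheet-metal tray, 366 mm long, 93 deep, four open 87 x 87 mm compartments in a row. Floor 4 mm above the counter, walls and 3 mm dividers 24 mm, end grips 58 mm. Origin: its middle at counter height; compartment centres at x 0, y +135, +45, -45, -135 mm; z up. Roughly parallel to the filling rack, +y to the robot's left on both; either may be nearer the robot.
Mind the look-alikes: they are no part of the job. Leave any red or turquoise look-alike of the jar_squat alone.

How it is judged:
At the end, for the whole second after the job is handed in: Each jar stands released, upright (within 0.1 rad) and at rest on the carrier's floor (within 5 mm), within 20 mm along and across of the centre of the compartment that has the same place in its row as the jar's own saucer has in the filling rack (leftmost to leftmost, and so on) (((y of saucer_tall in the frame of filling_rack between 0.12 and 0.18 m and y of jar_tall in the frame of carrier between 0.115 and 0.155 m) or (y of saucer_tall in the frame of filling_rack between 0.02 and 0.08 m and y of jar_tall in the frame of carrier between 0.025 and 0.065 m) or (y of saucer_tall in the frame of filling_rack between -0.08 and -0.02 m and y of jar_tall in the frame of carrier between -0.065 and -0.025 m) or (y of saucer_tall in the frame of filling_rack between -0.18 and -0.12 m and y of jar_tall in the frame of carrier between -0.155 and -0.115 m)) and x of jar_tall in the frame of carrier between -0.02 and 0.02 m and z of jar_tall in the frame of carrier between -0.001 and 0.009 m and angle between each of jar_tall, jar_squat, jar_hex, jar_square's own z axis and vertical below 0.1 rad and linear speed of each of jar_tall, jar_squat, jar_hex, jar_square below 0.02 m/s and ((y of saucer_squat in the frame of filling_rack between 0.12 and 0.18 m and y of jar_squat in the frame of carrier between 0.115 and 0.155 m) or (y of saucer_squat in the frame of filling_rack between 0.02 and 0.08 m and y of jar_squat in the frame of carrier between 0.025 and 0.065 m) or (y of saucer_squat in the frame of filling_rack between -0.08 and -0.02 m and y of jar_squat in the frame of carrier between -0.065 and -0.025 m) or (y of saucer_squat in the frame of filling_rack between -0.18 and -0.12 m and y of jar_squat in the frame of carrier between -0.155 and -0.115 m)) and x of jar_squat in the frame of carrier between -0.02 and 0.02 m and z of jar_squat in the frame of carrier between -0.001 and 0.009 m and ((y of saucer_hex in the frame of filling_rack between 0.12 and 0.18 m and y of jar_hex in the frame of carrier between 0.115 and 0.155 m) or (y of saucer_hex in the frame of filling_rack between 0.02 and 0.08 m and y of jar_hex in the frame of carrier between 0.025 and 0.065 m) or (y of saucer_hex in the frame of filling_rack between -0.08 and -0.02 m and y of jar_hex in the frame of carrier between -0.065 and -0.025 m) or (y of saucer_hex in the frame of filling_rack between -0.18 and -0.12 m and y of jar_hex in the frame of carrier between -0.155 and -0.115 m)) and x of jar_hex in the frame of carrier between -0.02 and 0.02 m and z of jar_hex in the frame of carrier between -0.001 and 0.009 m and ((y of saucer_square in the frame of filling_rack between 0.12 and 0.18 m and y of jar_square in the frame of carrier between 0.115 and 0.155 m) or (y of saucer_square in the frame of filling_rack between 0.02 and 0.08 m and y of jar_square in the frame of carrier between 0.025 and 0.065 m) or (y of saucer_square in the frame of filling_rack between -0.08 and -0.02 m and y of jar_square in the frame of carrier between -0.065 and -0.025 m) or (y of saucer_square in the frame of filling_rack between -0.18 and -0.12 m and y of jar_square in the frame of carrier between -0.155 and -0.115 m)) and x of jar_square in the frame of carrier between -0.02 and 0.02 m and z of jar_square in the frame of carrier between -0.001 and 0.009 m); the robot touches nothing.
It fails at once if a sample jar is tipped over (more than 40 degrees from upright) (angle between any of jar_tall, jar_squat, jar_hex, jar_square's own z axis and vertical above 0.7 rad).
It fails at once if a jar is dropped: let go over the carrier with its underside more than 12 mm above the carrier's floor ((contact force between the fingers and jar_tall below 0.05 N and x of jar_tall in the frame of carrier between -0.045 and 0.045 m and y of jar_tall in the frame of carrier between -0.18 and 0.18 m and z of jar_tall in the frame of carrier between 0.016 and 0.25 m) or (contact force between the fingers and jar_squat below 0.05 N and x of jar_squat in the frame of carrier between -0.045 and 0.045 m and y of jar_squat in the frame of carrier between -0.18 and 0.18 m and z of jar_squat in the frame of carrier between 0.016 and 0.25 m) or (contact force between the fingers and jar_hex below 0.05 N and x of jar_hex in the frame of carrier between -0.045 and 0.045 m and y of jar_hex in the frame of carrier between -0.18 and 0.18 m and z of jar_hex in the frame of carrier between 0.016 and 0.25 m) or (contact force between the fingers and jar_square below 0.05 N and x of jar_square in the frame of carrier between -0.045 and 0.045 m and y of jar_square in the frame of carrier between -0.18 and 0.18 m and z of jar_square in the frame of carrier between 0.016 and 0.25 m)).
It also fails if it takes over 125 s, if anything falls off the work surface, if the arm or the gripper's body presses on something with over 40 N, if the wrist force passes 120 N, or if a joint passes its speed limit or range.

## Working session

There is one attempt and no reset: what is moved stays moved. The work goes in short steps, Python scripts to look and compute and a tool call to move; the robot and the scene stay as the last step left them, time stands still between calls to the robot, and variables do not carry over. Pictures are saved under pics/ and viewed, on a budget of 14 in all, crops included, one or two more only if the job needs it, and the job is handed in when it is done.

Besides the shell and the picture viewer there is one more tool, called after "Request:" as name([rows], argument=value, ...), one row to a line, values as JSON. drive_tool: Moves the arm, as the interface text tells. Its arguments: {"type":"object","properties":{"targets":{"type":"array","items":{"type":"array"}},"newtons":{"type":"number"}},"required":["targets"]}

```bash
mkdir -p pics; cat > h.py <<'E'
import numpy as np,cv2
from rig import manip,imaging
def grab(n,f=None):
    d=imaging.grab_frame(n)
    if f: cv2.imwrite(f'pics/{f}.png',d['color'][:,:,::-1])
    return d
def ray(d,u,v,z):
    K,E=d['K'],d['extrinsics']
    p=np.array([(u-K[0,2])/K[0,0],-(v-K[1,2])/K[1,1],-1.])
    r=E[:3,:3]@p; o=E[:3,3]
    return o+r*(z-o[2])/r[2]
E
python3 - <<'E'
from h import *
import pickle
D={}
for n in("scene","side","wrist"):
    D[n]=grab(n); print(n,D[n]['K'].tolist(),D[n]['extrinsics'].round(3).tolist(),[k for k in D[n]])
pickle.dump(D,open('d0.pkl','wb'))
a=np.hstack([cv2.resize(D[n]['color'],(400,300),interpolation=cv2.INTER_AREA) for n in("side","wrist")])
cv2.imwrite('pics/a1.png',a[:,:,::-1]); cv2.imwrite('pics/a0.png',cv2.resize(D['scene']['color'],(800,600))[:,:,::-1])
print(manip.get_state(),manip.pinch_z)
E
```

```text
scene [[473.73211961172734, 0.0, 267.08648310527593], [0.0, 473.73211961172734, 201.1960656903166], [0.0, 0.0, 1.0]] [[0.813, -0.395, 0.429, 0.924], [0.583, 0.536, -0.611, -0.666], [0.011, 0.746, 0.665, 0.707], [0.0, 0.0, 0.0, 1.0]] ['color', 'K', 'extrinsics']
side [[396.1805629507148, 0.0, 275.636077482477], [0.0, 396.1805629507148, 205.75247793237193], [0.0, 0.0, 1.0]] [[-0.678, 0.431, -0.596, 0.057], [-0.735, -0.372, 0.567, 0.367], [0.023, 0.822, 0.568, 0.486], [0.0, 0.0, 0.0, 1.0]] ['color', 'K', 'extrinsics']
wrist [[349.38839489903893, 0.0, 285.439571971657], [0.0, 349.38839489903893, 212.444821782787], [0.0, 0.0, 1.0]] [[0.37, -0.891, -0.263, 0.164], [0.929, 0.354, 0.107, 0.608], [-0.002, -0.284, 0.959, 0.373], [0.0, 0.0, 0.0, 1.0]] ['color', 'K', 'extrinsics']
{'clock': 0.15, 'qpos': array([-1.21360433,  0.33270965, -0.06468662,  1.46069589,  0.02157366,
        1.34991115, -0.08847209]), 'joint_velocities': array([-0.0004646 , -0.0010695 , -0.00019006, -0.00306244,  0.00030774,
       -0.00230864, -0.00059191]), 'joint_torque': array([ 3.63998361e-04, -6.25829816e+01,  4.91840090e-02, -3.91843414e+01,
        1.63208751e-02,  7.59646646e-03, -4.49271238e-05]), 'tool_pos': array([0.23160449, 0.58021787, 0.23073438]), 'tool_rot': array([[-9.28751145e-01,  3.70703627e-01, -3.61587687e-04],
       [ 3.70703803e-01,  9.28750645e-01, -9.64776569e-04],
       [-2.18213764e-05, -1.03007927e-03, -9.99999469e-01]]), 'force': array([ 0.64038524, -0.3151796 ,  0.05890716]), 'moment': array([0.04312078, 0.01347723, 0.03805803]), 'grip_width': 0.0854621453691963} 0.0187
```

View pics/a0.png

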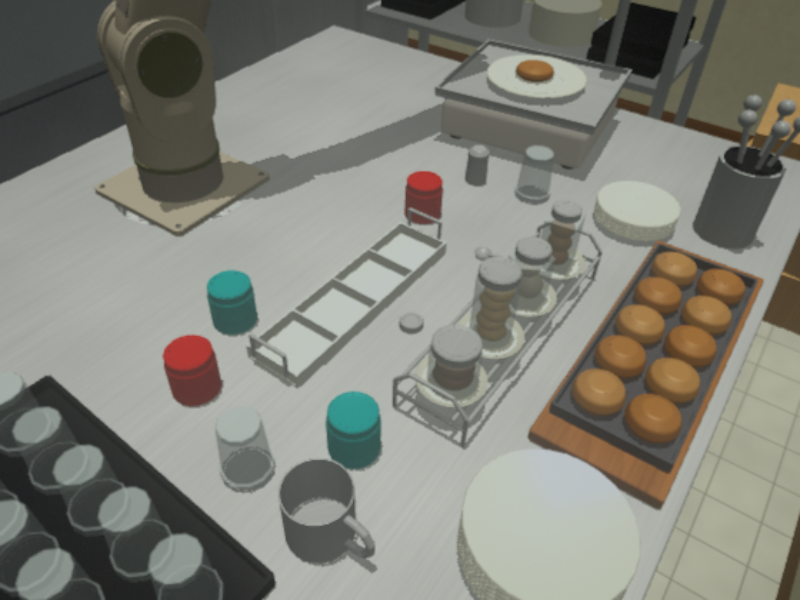

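View pics/a1.png

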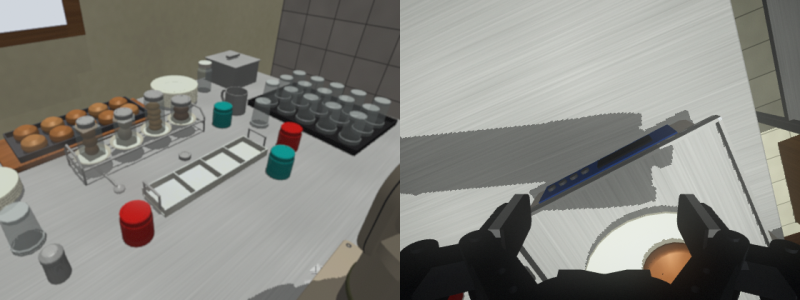

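The scene view shows the rack with jars, from its right end: squat (457,345), tall (498,290), then two narrower ones (532,265) and (565,225). The carrier is nearer the robot at (350,300), and it is empty. The red and turquoise squat look-alikes are on the counter, so I leave them alone. Next I enlarge the rack to tell hex from square and confirm.

```bash
python3 - <<'E'
from h import *
import pickle
D=pickle.load(open('d0.pkl','rb'))
s=D['scene']['color'][130:315,265:430]; t=D['side']['color'][110:250,85:300]
a=cv2.resize(s,(528,592),interpolation=cv2.INTER_CUBIC)
cv2.imwrite('pics/b0.png',a[:,:,::-1])
cv2.imwrite('pics/b1.png',cv2.resize(t,None,fx=3.6,fy=3.6,interpolation=cv2.INTER_CUBIC)[:,:,::-1])
S=D['scene']; f=1/1.42857
for n,u,v,z in [('squat lid',457,341,.114),('tall lid',500,270,.160),('3 hex',533,249,.136),('3 sq',533,249,.146),('4 sq',566,211,.146),('4 hex',566,211,.136),
 ('car corner rear right',297,379,.024),('car left-near',403,227,.024),('car left-far',446,247,.024),('car near right',252,340,.024),('mid divider',348,302,.024)]:
    print(n,ray(S,u*f,v*f,z).round(3))
E
```

```text
squat lid [ 0.672 -0.147  0.114]
tall lid [ 0.672 -0.049  0.16 ]
3 hex [0.676 0.044 0.136]
3 sq [0.68  0.031 0.146]
4 sq [0.679 0.139 0.146]
4 hex [0.675 0.154 0.136]
car corner rear right [ 0.499 -0.252  0.024]
car left-near [0.423 0.107 0.024]
car left-far [0.51  0.103 0.024]
car near right [ 0.402 -0.235  0.024]
mid divider [ 0.462 -0.095  0.024]
```

View pics/b0.png

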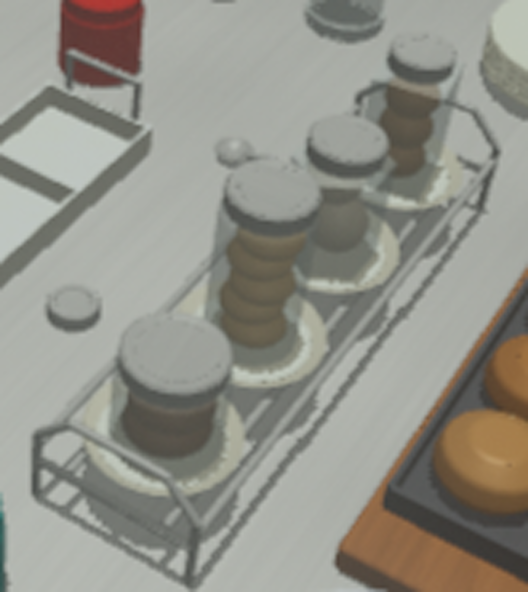

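View pics/b1.png

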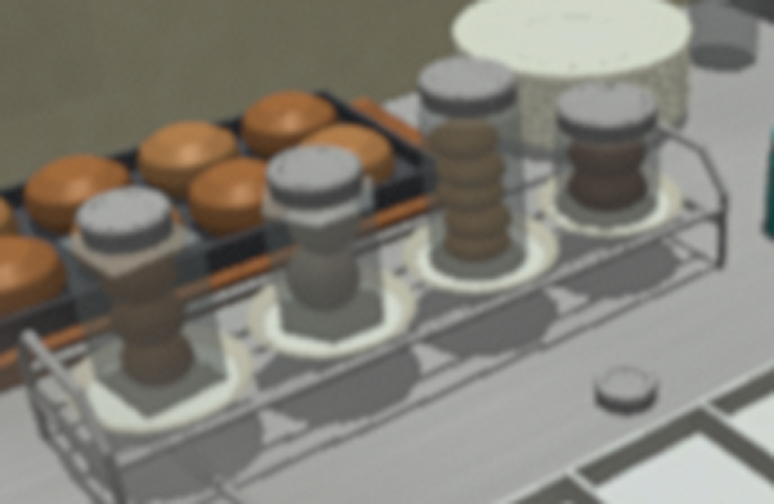

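The left-to-right order is square, hex, tall, squat. I'll bring the tool in line with the world axes (tool x = +y, tool y = +x), then move to an overview pose.

Request:
drive_tool([
  [[0,0,-19],[0,0,7],1],
  [[0,0,-19],[0,0,14],1],
  [[0,0,-19],[0,0,21],1],
  [[0,0,-19],[0,0,28],1],
  [[0,0,-19],[0,0,34],1],
], newtons=30)

```text
clock: 0.57
tool_pos: [0.2317, 0.5805, 0.4264]
tool_rot: [[-0.557, 0.83, 0.002], [0.83, 0.557, 0.005], [0.003, 0.004, -1.0]]
force: [0.7, 0.6, 0.9]
grip_width: 0.0855
```

Request:
drive_tool([
  [[0,0,0],[0,0,7],1],
  [[0,0,0],[0,0,14],1],
  [[0,0,0],[0,0,21],1],
  [[0,0,0],[0,0,28],1],
  [[0,0,0],[0,0,34.2],1],
])

```text
clock: 0.98
tool_pos: [0.2316, 0.5804, 0.421]
tool_rot: [[0.006, 1.0, -0.0], [1.0, -0.006, -0.001], [-0.001, -0.0, -1.0]]
force: [0.7, -0.6, -0.1]
grip_width: 0.0854
```

Request:
drive_tool([
  [[-48,34,0],[0,0,0],1],
  [[-48,34,0],[0,0,0],1],
  [[-48,34,0],[0,0,0],1],
  [[-48,34,0],[0,0,0],1],
  [[-48,34,0],[0,0,0],1],
])

```text
clock: 1.4
tool_pos: [0.353, 0.4086, 0.4212]
tool_rot: [[-0.001, 1.0, -0.0], [1.0, 0.001, 0.0], [0.0, -0.0, -1.0]]
force: [0.6, 0.4, -0.4]
grip_width: 0.0851
```

Request:
drive_tool([
  [[-31,21,0],[0,0,0],1],
  [[-31,21,0],[0,0,0],1],
  [[-31,21,0],[0,0,0],1],
  [[-31,21,0],[0,0,0],1],
  [[-31,21,0],[0,0,0],1],
])

```text
clock: 1.82
tool_pos: [0.4698, 0.2361, 0.4214]
tool_rot: [[-0.001, 1.0, 0.0], [1.0, 0.001, 0.0], [0.0, 0.0, -1.0]]
force: [1.2, 0.4, 0.2]
grip_width: 0.0856
```

Request:
drive_tool([
  [[-15,10,0],[0,0,0],1],
  [[-15,10,0],[0,0,0],1],
  [[-15,10,0],[0,0,0],1],
  [[-15,10,0],[0,0,0],1],
  [[-15,10,0],[0,0,0],1],
])

```text
clock: 2.23
tool_pos: [0.5711, 0.0817, 0.421]
tool_rot: [[0.006, 1.0, 0.0], [1.0, -0.006, -0.003], [-0.003, 0.0, -1.0]]
force: [-0.1, -0.3, -0.0]
grip_width: 0.0854
```

```bash
python3 - <<'E'
from h import *
import pickle
d=grab('wrist'); pickle.dump(d,open('w1.pkl','wb'))
cv2.imwrite('pics/c0.png',cv2.resize(d['color'],(800,600),interpolation=cv2.INTER_CUBIC)[:,:,::-1])
print(manip.get_state()['tool_pos'],d['extrinsics'].round(3))
E
```

```text
[0.57128693 0.08150205 0.4207583 ] [[ 1.     0.005  0.002  0.571]
 [-0.006  0.958  0.287  0.155]
 [-0.001 -0.287  0.958  0.563]
 [ 0.     0.     0.     1.   ]]
```

View pics/c0.png

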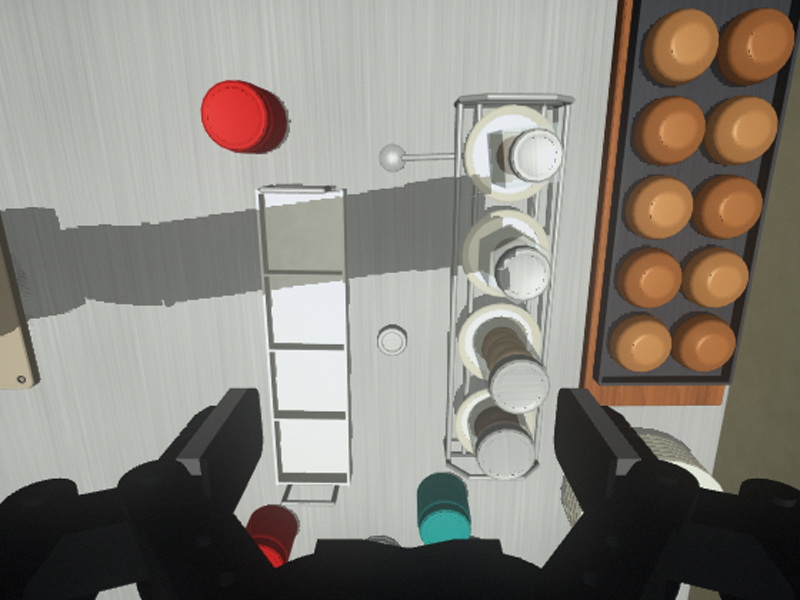

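```bash
python3 - <<'E'
from h import *
import pickle
d=pickle.load(open('w1.pkl','rb')); f=.7
for n,u,v,z in [('square',536,155,.146),('hex',523,273,.136),('tall',519,385,.160),('squat',504,446,.114),
 ('s_sq',511,153,.049),('s_hex',507,254,.049),('cTL',260,189,.024),('cTR',346,187,.024),('cBL',277,484,.024),('cBR',351,484,.024),
 ('div1L',264,272,.024),('div1R',344,272,.024),('div2L',269,347,.024),('div2R',346,345,.024),('div3L',273,416,.024),('div3R',348,414,.024),('rackTL',459,98,.081),('rackTR',571,98,.081)]:
    print(n,ray(d,u*f,v*f,z).round(4))
g=cv2.cvtColor(d['color'],cv2.COLOR_RGB2GRAY)
c=cv2.HoughCircles(g[80:350,300:410],cv2.HOUGH_GRADIENT,1,25,param1=120,param2=14,minRadius=15,maxRadius=25)
print((c[0]+[300,80,0])/[.7,.7,.7] if c is not None else None)
E
```

```text
square [0.6736 0.1533 0.146 ]
hex [0.6714 0.054  0.136 ]
tall [ 0.6684 -0.0421  0.16  ]
squat [ 0.6681 -0.1334  0.114 ]
s_sq [0.6726 0.155  0.049 ]
s_hex [0.6739 0.054  0.049 ]
cTL [0.4146 0.1201 0.024 ]
cTR [0.5054 0.1216 0.024 ]
cBL [ 0.4031 -0.2446  0.024 ]
cBR [ 0.4967 -0.245   0.024 ]
div1L [0.4109 0.0303 0.024 ]
div1R [0.4995 0.0298 0.024 ]
div2L [ 0.4088 -0.0587  0.024 ]
div2R [ 0.4981 -0.0567  0.024 ]
div3L [ 0.406  -0.1482  0.024 ]
div3R [ 0.4969 -0.146   0.024 ]
rackTL [0.617  0.2025 0.081 ]
rackTR [0.7176 0.202  0.081 ]
[[537.85714286 156.42857143  30.        ]
 [523.57142857 276.42857143  31.57142912]
 [496.42857143 342.14285714  31.7142868 ]
 [517.85714286 382.14285714  30.14285769]
 [505.         456.42857143  28.57142857]
 [505.         203.57142857  34.85714231]
 [496.42857143 246.42857143  31.7142868 ]
 [485.         426.42857143  34.85714231]
 [496.42857143 150.71428571  31.7142868 ]]
```

The overview shows the carrier at (305,335) and the rack at (510,290). The saucer pitch (0.101 m) and the carrier length (0.366 m) match the given sizes. Next I approach over the hex jar and look for the yaws of the hex and square jars.

Request:
drive_tool([
  [[-2.5,10,14],[0,0,0],1],
  [[-2.5,10,14],[0,0,0],1],
  [[-2.5,10,14],[0,0,0],1],
  [[-2.5,10,14],[0,0,0],1],
  [[-2.5,10,14],[0,0,0],1],
])

```text
clock: 2.7
tool_pos: [0.6691, 0.0622, 0.2731]
tool_rot: [[0.001, 1.0, -0.009], [1.0, -0.001, -0.003], [-0.003, -0.009, -1.0]]
force: [0.1, 0.4, -1.5]
grip_width: 0.0853
```

```bash
python3 - <<'E'
from h import *
import pickle
d=grab('wrist'); pickle.dump(d,open('w2.pkl','wb'))
cv2.imwrite('pics/c1.png',cv2.resize(d['color'],(800,600),interpolation=cv2.INTER_CUBIC)[:,:,::-1])
s=manip.get_state();print(s['tool_pos'],s['tool_rot'])
E
```

```text
[0.66885614 0.06250798 0.27509782] [[ 5.45983132e-04  9.99966534e-01 -8.16291595e-03]
 [ 9.99996421e-01 -5.67342612e-04 -2.61456169e-03]
 [-2.61910536e-03 -8.16145923e-03 -9.99963265e-01]]
```

View pics/c1.png

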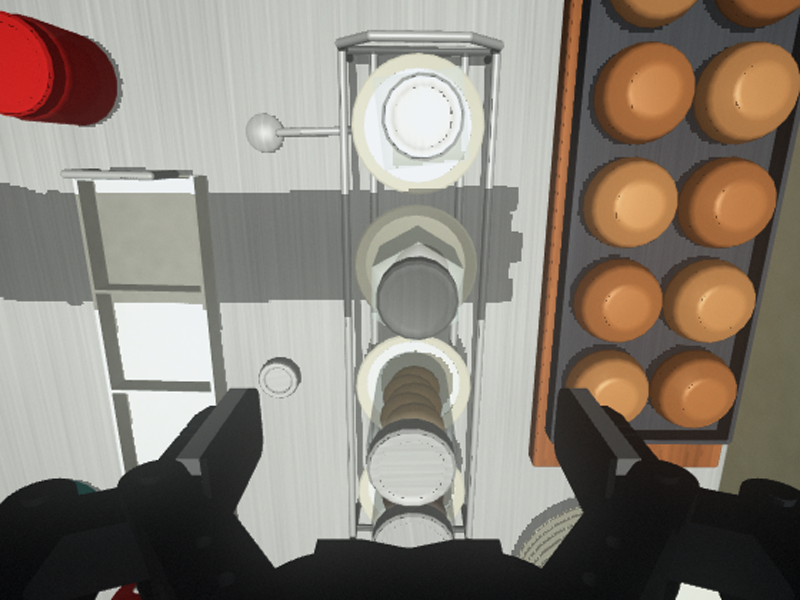

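```bash
python3 - <<'E'
from h import *
import pickle
d=pickle.load(open('w2.pkl','rb')); f=.7
for n,u,v,z in [('square',423,115,.146),('hex',418,298,.136),('tall',413,467,.160),('s_sq',419,121,.049),('s_hex',416,266,.049),('hexL',376,298,.13),('hexR',459,298,.13),('sqb',388,165,.128),('sqb2',465,160,.128),('hv',418,243,.118),('hL',374,266,.118),('hR',463,266,.118),('knob',265,132,.05)]:
    print(n,ray(d,u*f,v*f,z).round(4))
im=d['color'][20:240,235:350]
cv2.imwrite('pics/c2.png',cv2.resize(im,None,fx=2.7,fy=2.7,interpolation=cv2.INTER_CUBIC)[:,:,::-1])
E
```

```text
square [0.675  0.1541 0.146 ]
hex [0.6732 0.0549 0.136 ]
tall [ 0.6706 -0.0424  0.16  ]
s_sq [0.674 0.157 0.049]
s_hex [0.6725 0.0547 0.049 ]
hexL [0.6482 0.0531 0.13  ]
hexR [0.6976 0.0532 0.13  ]
sqb [0.6561 0.1294 0.128 ]
sqb2 [0.6987 0.132  0.128 ]
hv [0.6732 0.084  0.118 ]
hL [0.6465 0.0699 0.118 ]
hR [0.7006 0.07   0.118 ]
knob [0.5671 0.1498 0.05  ]
```

View pics/c2.png

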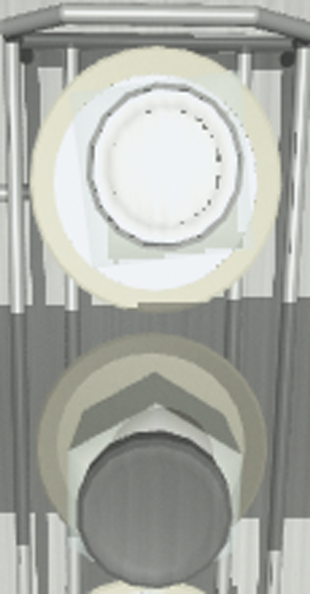

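Both agree with the saucer places: hex yaw is about 0 (its vertex points along +y), and the square is turned about +5°. Now I descend over the hex jar.

Request:
drive_tool([
  [[0,0.2,4],[0,0,0],1],
  [[0,0.2,8],[0,0,0],1],
  [[0,0.2,11],[0,0,0],1],
  [[0,0.2,11],[0,0,0],1],
  [[0,0.2,11],[0,0,0],1],
])

```text
clock: 3.17
tool_pos: [0.6709, 0.064, 0.1724]
tool_rot: [[-0.001, 1.0, -0.001], [1.0, 0.001, 0.0], [0.0, -0.001, -1.0]]
force: [-0.4, -0.1, -0.3]
grip_width: 0.0853
```

Request:
drive_tool([
  [[-0.9,0.2,2],[0,0,0],1],
  [[-0.9,0.2,4.5],[0,0,0],1],
  [[-0.9,0.2,7],[0,0,0],1],
  [[-0.9,0.2,9.4],[0,0,0],1],
  [[-0.9,0.2,9.4],[0,0,0],1],
])

```text
clock: 3.58
tool_pos: [0.6726, 0.0549, 0.0765]
tool_rot: [[-0.001, 1.0, -0.002], [1.0, 0.001, 0.0], [0.0, -0.002, -1.0]]
force: [-1.0, -0.3, -0.3]
grip_width: 0.0853
```

Request:
drive_tool([
  [[0,0,0],[0,0,0],0.4],
  [[0,0,0],[0,0,0],-0.2],
  [[0,0,0],[0,0,0],-0.6],
  [[0,0,0],[0,0,0],-1],
  [[0,0,0],[0,0,0],-1],
])

```text
clock: 4.0
tool_pos: [0.6751, 0.0545, 0.081]
tool_rot: [[-0.001, 1.0, 0.004], [1.0, 0.001, 0.001], [0.001, 0.004, -1.0]]
force: [-1.9, 0.0, 7.3]
grip_width: 0.0558
```

Request:
drive_tool([
  [[0,0,0],[0,0,0],-1],
  [[0,0,0],[0,0,0],-1],
  [[0,0,0],[0,0,0],-1],
  [[0,0,-0.5],[0,0,0],-1],
  [[0,0,-1],[0,0,0],-1],
])

```text
clock: 4.42
tool_pos: [0.6738, 0.0544, 0.089]
tool_rot: [[-0.001, 1.0, 0.001], [1.0, 0.001, 0.0], [0.0, 0.001, -1.0]]
force: [0.0, 0.6, -2.5]
grip_width: 0.0557
```

```bash
python3 - <<'E'
from h import *
a=grab('wrist')['color'];b=grab('scene')['color'][100:340,220:480]
im=np.hstack([cv2.resize(a,(400,300)),cv2.resize(b,(400,369))[:300]])
cv2.imwrite('pics/d0.png',im[:,:,::-1])
E
```

```text
(no output)
```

View pics/d0.png

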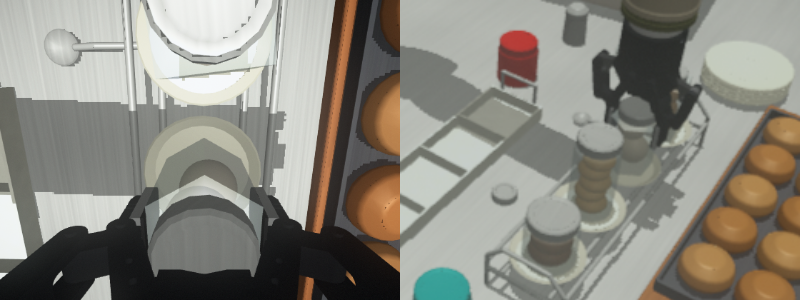

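Hex is held (width 55.7 mm, about 2.5 N weight). I lift it and carry it over.

Request:
drive_tool([
  [[0,0,-1.5],[0,0,0],-1],
  [[0,0,-4],[0,0,0],-1],
  [[0,0,-6.5],[0,0,0],-1],
  [[0,-1,-9],[0,0,0],-1],
  [[0,-3,-10],[0,0,0],-1],
], newtons=50)

```text
clock: 4.93
tool_pos: [0.6454, 0.054, 0.1909]
tool_rot: [[-0.0, 1.0, 0.005], [1.0, 0.0, 0.0], [0.0, 0.005, -1.0]]
force: [0.6, -1.2, -1.7]
grip_width: 0.0554
```

Request:
drive_tool([
  [[-0.5,-2.5,0],[0,0,0],-1],
  [[-1.5,-5,0],[0,0,0],-1],
  [[-2.5,-7.5,0],[0,0,0],-1],
  [[-3.5,-10,0],[0,0,0],-1],
  [[-4.5,-12.5,0],[0,0,0],-1],
])

```text
clock: 5.35
tool_pos: [0.5171, 0.0086, 0.1873]
tool_rot: [[-0.001, 1.0, 0.0], [1.0, 0.001, 0.0], [0.0, 0.0, -1.0]]
force: [-0.2, 0.6, -3.3]
grip_width: 0.0558
```

Request:
drive_tool([
  [[-0.8,-2.5,0],[0,0,0],-1],
  [[-1.6,-4.5,0],[0,0,0],-1],
  [[-2.2,-6,0],[0,0,0],-1],
  [[-2.5,-6.3,0],[0,0,0],-1],
  [[-2.5,-6.3,0],[0,0,0],-1],
])

```text
clock: 5.77
tool_pos: [0.4551, -0.0164, 0.1878]
tool_rot: [[0.0, 1.0, 0.001], [1.0, -0.0, 0.001], [0.001, 0.001, -1.0]]
force: [0.0, 1.1, -3.0]
grip_width: 0.0554
```

Request:
drive_tool([
  [[0.1,0,3],[0,0,0],-1],
  [[0.1,0,6],[0,0,0],-1],
  [[0.1,0,8.5],[0,0,0],-1],
  [[0.1,0,10],[0,0,0],-1],
  [[0.1,0,10.5],[0,0,0],-1],
])

```text
clock: 6.18
tool_pos: [0.4548, -0.0148, 0.08]
tool_rot: [[-0.001, 1.0, -0.003], [1.0, 0.001, -0.002], [-0.002, -0.003, -1.0]]
force: [-0.6, 0.3, -2.7]
grip_width: 0.0551
```

```bash
python3 - <<'E'
from h import *
a=grab('side')['color'][150:330,180:400];b=grab('scene')['color'][130:310,150:370]
im=np.hstack([cv2.resize(a,(400,327)),cv2.resize(b,(400,327))])
cv2.imwrite('pics/d1.png',im[:,:,::-1])
E
```

```text
(no output)
```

View pics/d1.png

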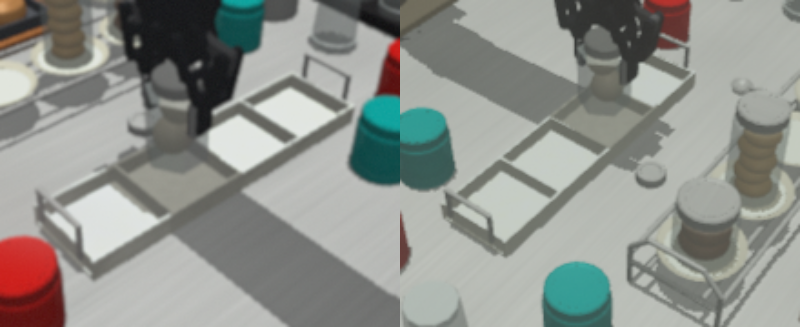

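The hex jar hangs over the second compartment from the left, with the base at (165,140) in the left half. Lowering it.

Request:
drive_tool([
  [[0,0.1,1.2],[0,0,0],-1],
  [[0,0.1,2.4],[0,0,0],-1],
  [[0,0.1,3.2],[0,0,0],-1],
  [[0,0.1,3.7],[0,0,0],-1],
  [[0,0.1,3.7],[0,0,0],-1],
])

```text
clock: 6.7
tool_pos: [0.4565, -0.0148, 0.0451]
tool_rot: [[-0.001, 1.0, -0.0], [1.0, 0.001, -0.0], [-0.0, -0.0, -1.0]]
force: [-0.8, 0.3, -3.1]
grip_width: 0.0554
```

Request:
drive_tool([
  [[0,0,0.1],[0,0,0],-1],
  [[0,0,0.2],[0,0,0],-1],
  [[0,0,0.2],[0,0,0],-1],
])

```text
clock: 6.95
tool_pos: [0.4567, -0.0148, 0.0437]
tool_rot: [[-0.001, 1.0, 0.001], [1.0, 0.001, 0.0], [0.0, 0.001, -1.0]]
force: [0.1, 0.5, -2.9]
grip_width: 0.0549
```

Request:
drive_tool([
  [[0,0,0.1],[0,0,0],-1],
  [[0,0,0.2],[0,0,0],-1],
  [[0,0,0.3],[0,0,0],-1],
  [[0,0,0.3],[0,0,0],-1],
])

```text
clock: 7.28
tool_pos: [0.4569, -0.0147, 0.0429]
tool_rot: [[-0.0, 1.0, -0.0], [1.0, 0.0, 0.002], [0.002, -0.0, -1.0]]
force: [-18.3, -0.5, 44.0]
grip_width: 0.0553
```

Request:
drive_tool([
  [[0,0,-0.1],[0,0,0],-1],
  [[0,0,-0.1],[0,0,0],-1],
])

```text
clock: 7.45
tool_pos: [0.4568, -0.0148, 0.043]
tool_rot: [[-0.0, 1.0, 0.0], [1.0, 0.0, 0.001], [0.001, 0.0, -1.0]]
force: [-10.1, -0.8, 23.5]
grip_width: 0.0553
```

```bash
python3 - <<'E'
from h import *
print(manip.get_state()['force'])
a=grab('side')['color'][150:330,180:400];b=grab('scene')['color'][130:310,150:370]
im=np.hstack([cv2.resize(a,(400,327)),cv2.resize(b,(400,327))])
cv2.imwrite('pics/d2.png',im[:,:,::-1])
E
```

```text
[-10.08268308  -0.83512252  23.53946352]
```

View pics/d2.png

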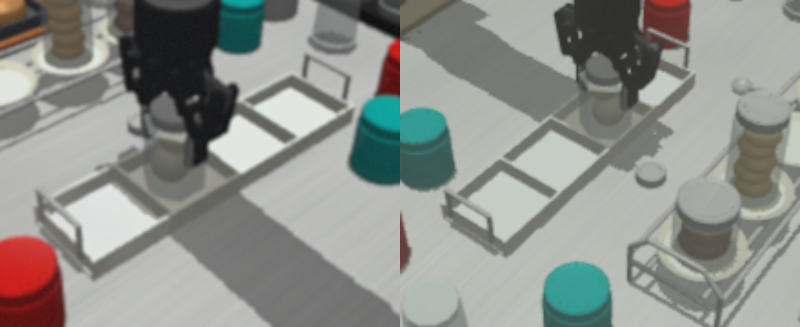

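The hex jar stands inside the compartment on the floor. I release it and go up, then over to the square jar (0.675, 0.155) with a −5° tool turn.

Request:
drive_tool([
  [[0,0,-0.1],[0,0,0],-0.4],
  [[0,0,-0.1],[0,0,0],0.3],
  [[0,0,-0.1],[0,0,0],1],
  [[0,0,-0.1],[0,0,0],1],
  [[0,0,-0.1],[0,0,0],1],
], newtons=30)

```text
clock: 7.97
tool_pos: [0.4565, -0.0148, 0.0423]
tool_rot: [[-0.001, 1.0, 0.0], [1.0, 0.001, 0.0], [0.0, 0.0, -1.0]]
force: [0.4, -0.7, -0.2]
grip_width: 0.0851
```

Request:
drive_tool([
  [[0,0,-2],[0,0,0],1],
  [[0,0,-5],[0,0,0],1],
  [[0,0,-9],[0,0,0],1],
  [[0,0,-13],[0,0,0],1],
  [[0,0,-17],[0,0,0],1],
])

```text
clock: 8.38
tool_pos: [0.4559, -0.0152, 0.2141]
tool_rot: [[-0.0, 1.0, -0.0], [1.0, 0.0, -0.0], [-0.0, -0.0, -1.0]]
force: [0.7, 0.5, 0.2]
grip_width: 0.0851
```

Request:
drive_tool([
  [[17,21.8,0],[0,0,0],1],
  [[17,21.8,0],[0,0,0],1],
  [[17,21.8,0],[0,0,0],1],
  [[17,21.8,0],[0,0,0],1],
  [[17,21.8,0],[0,0,0],1],
])

```text
clock: 8.8
tool_pos: [0.6219, 0.1153, 0.212]
tool_rot: [[-0.002, 1.0, 0.0], [1.0, 0.002, 0.001], [0.001, 0.0, -1.0]]
force: [-0.1, -0.3, 2.8]
grip_width: 0.0848
```

Request:
drive_tool([
  [[2,2.7,0],[0,0,-2.5],1],
  [[3.9,5.3,0],[0,0,-5],1],
  [[3.9,5.3,2],[0,0,-5],1],
  [[3.9,5.3,4],[0,0,-5],1],
  [[3.9,5.3,4],[0,0,-5],1],
])

```text
clock: 9.22
tool_pos: [0.6718, 0.1524, 0.1672]
tool_rot: [[-0.088, 0.996, -0.006], [0.996, 0.088, -0.002], [-0.002, -0.007, -1.0]]
force: [-1.2, 0.5, -1.1]
grip_width: 0.0854
```

```bash
python3 - <<'E'
from h import *
s=manip.get_state();print(s['tool_pos'],s['tool_rot'].round(3))
a=grab('wrist')['color'];d=grab('scene')['color'][100:320,180:420]
im=np.hstack([cv2.resize(a,(400,300)),cv2.resize(d,(400,367))[:300]])
cv2.imwrite('pics/e0.png',im[:,:,::-1])
E
```

```text
[0.67181844 0.15239179 0.16724331] [[-0.088  0.996 -0.006]
 [ 0.996  0.088 -0.002]
 [-0.002 -0.007 -1.   ]]
```

View pics/e0.png

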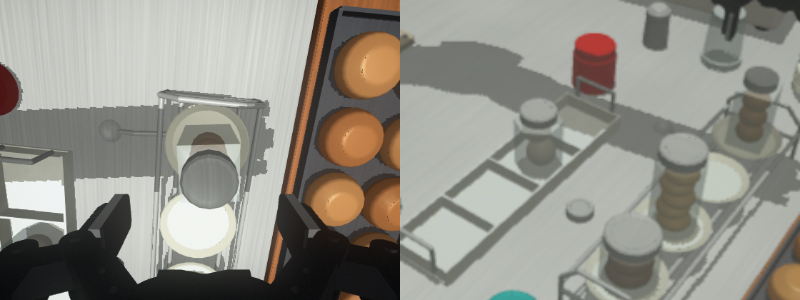

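Hex stands in compartment 2 (538,130 right half). The square jar's lid lies between the open fingers at (209,182). Descending.

Request:
drive_tool([
  [[0,0,2],[0,0,0],1],
  [[0,0,4.5],[0,0,0],1],
  [[0,0,7],[0,0,0],1],
  [[0,0,8.4],[0,0,0],1],
  [[0,0,8.4],[0,0,0],1],
])

```text
clock: 9.73
tool_pos: [0.6722, 0.1522, 0.0863]
tool_rot: [[-0.088, 0.996, -0.003], [0.996, 0.088, -0.001], [-0.0, -0.003, -1.0]]
force: [0.6, -0.3, -0.1]
grip_width: 0.0854
```

Request:
drive_tool([
  [[0,0,0],[0,0,0],0.4],
  [[0,0,0],[0,0,0],0],
  [[0,0,0],[0,0,0],-0.4],
  [[0,0,0],[0,0,0],-1],
  [[0,0,0],[0,0,0],-1],
])

```text
clock: 10.15
tool_pos: [0.6748, 0.1527, 0.0905]
tool_rot: [[-0.088, 0.996, 0.003], [0.996, 0.088, 0.001], [0.001, 0.003, -1.0]]
force: [0.3, -0.6, 6.4]
grip_width: 0.048
```

Request:
drive_tool([
  [[0,0,0],[0,0,0],-1],
  [[0,0,0],[0,0,0],-1],
  [[0,0,0],[0,0,0],-1],
  [[0,0,-0.5],[0,0,0],-1],
  [[0,0,-1],[0,0,0],-1],
], newtons=50)

```text
clock: 10.57
tool_pos: [0.6734, 0.1524, 0.0988]
tool_rot: [[-0.088, 0.996, -0.0], [0.996, 0.088, 0.0], [0.0, -0.0, -1.0]]
force: [0.1, -1.0, -0.6]
grip_width: 0.0475
```

Request:
drive_tool([
  [[0,0,-1.5],[0,0,0],-1],
  [[0,0,-4],[0,0,0],-1],
  [[0,0,-6.5],[0,0,1],-1],
  [[0,0,-9],[0,0,3],-1],
  [[0,0,-10],[0,0,5],-1],
])

```text
clock: 10.98
tool_pos: [0.6747, 0.1524, 0.2028]
tool_rot: [[0.001, 1.0, 0.004], [1.0, -0.001, 0.001], [0.001, 0.004, -1.0]]
force: [-0.2, -0.8, -0.9]
grip_width: 0.0475
```

Request:
drive_tool([
  [[-0.5,-2,0],[0,0,0],-1],
  [[-1.5,-4.5,0],[0,0,0],-1],
  [[-2.5,-7,0],[0,0,0],-1],
  [[-3.5,-9.5,0],[0,0,0],-1],
  [[-4.5,-12,0],[0,0,0],-1],
])

```text
clock: 11.4
tool_pos: [0.5522, 0.1068, 0.1984]
tool_rot: [[-0.001, 1.0, -0.0], [1.0, 0.001, 0.0], [0.0, -0.0, -1.0]]
force: [-0.3, -0.8, -0.3]
grip_width: 0.0479
```

Request:
drive_tool([
  [[-0.8,-2.5,0],[0,0,0],-1],
  [[-1.6,-5,0],[0,0,0],-1],
  [[-2.4,-7.5,0],[0,0,0],-1],
  [[-3.2,-9.5,0],[0,0,0],-1],
  [[-3.2,-9.5,0],[0,0,0],-1],
])

```text
clock: 11.82
tool_pos: [0.4557, 0.0736, 0.1986]
tool_rot: [[0.001, 1.0, -0.001], [1.0, -0.001, 0.001], [0.001, -0.001, -1.0]]
force: [0.4, -0.8, -1.6]
grip_width: 0.0473
```

Request:
drive_tool([
  [[0.2,0.3,3],[0,0,0],-1],
  [[0.2,0.3,6],[0,0,0],-1],
  [[0.2,0.3,9],[0,0,0],-1],
  [[0.2,0.3,11],[0,0,0],-1],
  [[0.2,0.3,12],[0,0,0],-1],
])

```text
clock: 12.23
tool_pos: [0.4604, 0.0768, 0.0762]
tool_rot: [[-0.001, 1.0, -0.003], [1.0, 0.0, -0.001], [-0.001, -0.003, -1.0]]
force: [-1.0, 0.0, -0.7]
grip_width: 0.0475
```

Request:
drive_tool([
  [[0,0,1],[0,0,0],-1],
  [[0,0,1.8],[0,0,0],-1],
  [[0,0,2.2],[0,0,0],-1],
  [[0,0,2.4],[0,0,0],-1],
  [[0,0,2.4],[0,0,0],-1],
])

```text
clock: 12.65
tool_pos: [0.4619, 0.0774, 0.0546]
tool_rot: [[-0.001, 1.0, 0.0], [1.0, 0.001, 0.0], [0.0, 0.0, -1.0]]
force: [0.0, 0.6, -1.7]
grip_width: 0.0477
```

```bash
python3 - <<'E'
from h import *
s=manip.get_state();print(s['tool_pos'],s['force'])
a=grab('side')['color'][140:320,180:400];b=grab('scene')['color'][120:300,150:370]
im=np.hstack([cv2.resize(a,(400,327)),cv2.resize(b,(400,327))])
cv2.imwrite('pics/e1.png',im[:,:,::-1])
E
```

```text
[0.46192995 0.07737844 0.0545885 ] [ 0.03059532  0.56029547 -1.7024179 ]
```

View pics/e1.png

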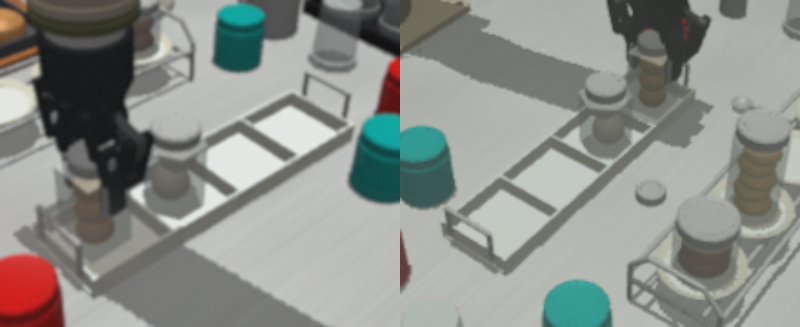

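The square jar is in the leftmost compartment, just above the floor. Final lowering.

Request:
drive_tool([
  [[0,-0.3,0.1],[0,0,0],-1],
  [[-0.1,-0.3,0.2],[0,0,0],-1],
  [[-0.1,-0.3,0.3],[0,0,0],-1],
  [[-0.1,-0.3,0.3],[0,0,0],-1],
])

```text
clock: 13.08
tool_pos: [0.4586, 0.0765, 0.0523]
tool_rot: [[-0.001, 1.0, -0.0], [1.0, 0.001, 0.001], [0.001, -0.0, -1.0]]
force: [-5.6, -0.8, 16.3]
grip_width: 0.0476
```

Request:
drive_tool([
  [[0,0,0],[0,0,0],-0.4],
  [[0,0,0],[0,0,0],0.3],
  [[0,0,0],[0,0,0],1],
  [[0,0,0],[0,0,0],1],
  [[0,0,0],[0,0,0],1],
], newtons=30)

```text
clock: 13.5
tool_pos: [0.4587, 0.0763, 0.0513]
tool_rot: [[-0.001, 1.0, 0.0], [1.0, 0.001, 0.0], [0.0, 0.0, -1.0]]
force: [0.6, 0.2, -0.2]
grip_width: 0.0849
```

Request:
drive_tool([
  [[0,0,-2],[0,0,0],1],
  [[0,0,-5],[0,0,0],1],
  [[0,0,-9],[0,0,0],1],
  [[0,0,-13],[0,0,0],1],
  [[0,0,-17],[0,0,0],1],
])

```text
clock: 13.92
tool_pos: [0.4582, 0.0758, 0.2231]
tool_rot: [[-0.0, 1.0, -0.0], [1.0, 0.0, -0.0], [-0.0, -0.0, -1.0]]
force: [1.0, -0.1, -0.3]
grip_width: 0.0854
```

Request:
drive_tool([
  [[-12,21.2,0],[0,0,0],1],
  [[-12,21.2,0],[0,0,0],1],
  [[-12,21.2,0],[0,0,0],1],
  [[-12,21.2,0],[0,0,0],1],
  [[-12,21.2,0],[0,0,0],1],
])

```text
clock: 14.33
tool_pos: [0.6417, -0.0267, 0.221]
tool_rot: [[-0.003, 1.0, 0.0], [1.0, 0.003, 0.0], [0.0, 0.0, -1.0]]
force: [0.8, 1.3, 1.4]
grip_width: 0.0853
```

Request:
drive_tool([
  [[-1.7,2.8,0],[0,0,0],1],
  [[-1.7,2.8,0],[0,0,0],1],
  [[-1.7,2.8,1],[0,0,0],1],
  [[-1.7,2.8,3],[0,0,0],1],
  [[-1.7,2.8,3],[0,0,0],1],
])

```text
clock: 14.75
tool_pos: [0.6658, -0.042, 0.1873]
tool_rot: [[-0.001, 1.0, -0.005], [1.0, 0.001, 0.001], [0.001, -0.005, -1.0]]
force: [-0.7, -0.6, -1.3]
grip_width: 0.0856
```

```bash
python3 - <<'E'
from h import *
s=manip.get_state();print(s['tool_pos'])
d=grab('wrist');a=d['color']
import pickle;pickle.dump(d,open('w3.pkl','wb'))
b=cv2.imread('pics/x.png')
cv2.imwrite('pics/f0.png',np.hstack([cv2.resize(a,(400,300)),cv2.resize(grab('scene')['color'],(400,300))])[:,:,::-1])
E
```

```text
[ 0.66578959 -0.04198469  0.1873137 ][ WARN:0@0.775] global loadsave.cpp:275 findDecoder imread_('pics/x.png'): can't open/read file: check file path/integrity
```

View pics/f0.png

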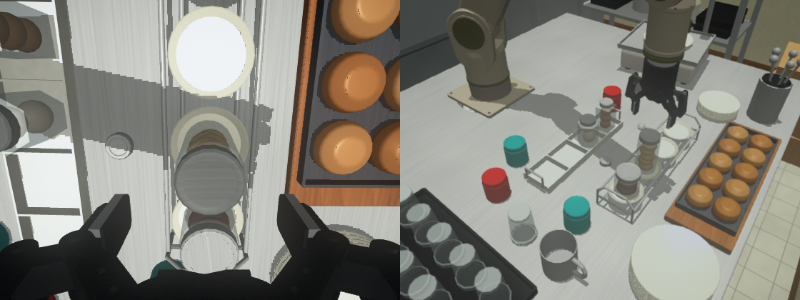

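Square and hex stand in compartments 1 and 2. The tall lid is at (210,181) and the squat lid at (212,249) in the wrist half. Converting those to positions.

```bash
python3 - <<'E'
from h import *
import pickle
d=pickle.load(open('w3.pkl','rb'))
for n,u,v,z in [('tall',210,181,.16),('squat',212,249,.114),('s_tall',209.5,143,.049),('s_hex',210,51,.049)]: print(n,ray(d,u*1.4,v*1.4,z).round(4))
E
```

```text
tall [ 0.6696 -0.042   0.16  ]
squat [ 0.6733 -0.1366  0.114 ]
s_tall [ 0.6709 -0.0419  0.049 ]
s_hex [0.6706 0.0577 0.049 ]
```

Request:
drive_tool([
  [[-0.1,0.2,2],[0,0,0],1],
  [[-0.1,0.2,4.5],[0,0,0],1],
  [[-0.1,0.2,7],[0,0,0],1],
  [[-0.1,0.2,9],[0,0,0],1],
  [[-0.1,0.2,9],[0,0,0],1],
])

```text
clock: 15.27
tool_pos: [0.6679, -0.0429, 0.0984]
tool_rot: [[-0.002, 1.0, -0.005], [1.0, 0.002, 0.001], [0.001, -0.005, -1.0]]
force: [-0.7, 1.0, -1.3]
grip_width: 0.0854
```

Request:
drive_tool([
  [[0,0,0],[0,0,0],0.4],
  [[0,0,0],[0,0,0],0],
  [[0,0,0],[0,0,0],-0.4],
  [[0,0,0],[0,0,0],-1],
  [[0,0,0],[0,0,0],-1],
])

```text
clock: 15.68
tool_pos: [0.671, -0.0442, 0.1039]
tool_rot: [[-0.001, 1.0, 0.003], [1.0, 0.001, 0.001], [0.001, 0.003, -1.0]]
force: [-3.8, 0.0, 7.8]
grip_width: 0.0573
```

Request:
drive_tool([
  [[0,0,0],[0,0,0],-1],
  [[0,0,0],[0,0,0],-1],
  [[0,0,0],[0,0,0],-1],
  [[0,0,-0.5],[0,0,0],-1],
  [[0,0,-1],[0,0,0],-1],
], newtons=50)

```text
clock: 16.1
tool_pos: [0.6701, -0.0441, 0.1121]
tool_rot: [[-0.001, 1.0, 0.0], [1.0, 0.001, 0.0], [0.0, 0.0, -1.0]]
force: [-0.2, -0.7, -3.1]
grip_width: 0.0565
```

Request:
drive_tool([
  [[0,0,-1.5],[0,0,0],-1],
  [[0,0,-4],[0,0,0],-1],
  [[0,0,-6.5],[0,0,0],-1],
  [[0,-1,-9],[0,0,0],-1],
  [[0,-3,-10],[0,0,0],-1],
])

```text
clock: 16.52
tool_pos: [0.6419, -0.0445, 0.2151]
tool_rot: [[-0.001, 1.0, 0.005], [1.0, 0.001, -0.001], [-0.001, 0.005, -1.0]]
force: [-0.5, -0.6, -1.9]
grip_width: 0.0567
```

Request:
drive_tool([
  [[-0.5,-2.5,0],[0,0,0],-1],
  [[-1.2,-5,0],[0,0,0],-1],
  [[-2,-7.5,0],[0,0,0],-1],
  [[-3,-10,0],[0,0,0],-1],
  [[-4,-12.5,0],[0,0,0],-1],
])

```text
clock: 16.93
tool_pos: [0.5138, -0.0848, 0.2116]
tool_rot: [[-0.001, 1.0, 0.0], [1.0, 0.001, 0.0], [0.0, 0.0, -1.0]]
force: [-0.0, 0.5, -2.3]
grip_width: 0.0569
```

Request:
drive_tool([
  [[-0.8,-2.5,0],[0,0,0],-1],
  [[-1.4,-4.5,0],[0,0,0],-1],
  [[-2,-5.8,0],[0,0,0],-1],
  [[-2.1,-6.2,0],[0,0,0],-1],
  [[-2.1,-6.2,0],[0,0,0],-1],
])

```text
clock: 17.35
tool_pos: [0.4526, -0.1057, 0.2119]
tool_rot: [[0.001, 1.0, 0.001], [1.0, -0.001, 0.002], [0.002, 0.001, -1.0]]
force: [0.0, 0.3, -1.7]
grip_width: 0.0569
```

Request:
drive_tool([
  [[0,0,3],[0,0,0],-1],
  [[0,0,6],[0,0,0],-1],
  [[0,0,9],[0,0,0],-1],
  [[0,0,11],[0,0,0],-1],
  [[0,0,12],[0,0,0],-1],
])

```text
clock: 17.77
tool_pos: [0.4525, -0.105, 0.0889]
tool_rot: [[-0.001, 1.0, -0.003], [1.0, 0.001, -0.001], [-0.001, -0.003, -1.0]]
force: [-0.6, -0.4, -2.8]
grip_width: 0.0569
```

Request:
drive_tool([
  [[0,0,0.8],[0,0,0],-1],
  [[0,0,1.5],[0,0,0],-1],
  [[0,0,1.9],[0,0,0],-1],
  [[0,0,2.1],[0,0,0],-1],
  [[0,0,2.1],[0,0,0],-1],
])

```text
clock: 18.18
tool_pos: [0.4534, -0.1053, 0.0706]
tool_rot: [[-0.001, 1.0, 0.001], [1.0, 0.001, 0.0], [0.0, 0.001, -1.0]]
force: [-0.3, -0.1, -2.7]
grip_width: 0.0572
```

Request:
drive_tool([
  [[0,0,0.1],[0,0,0],-1],
  [[0,0,0.2],[0,0,0],-1],
  [[0,0,0.2],[0,0,0],-1],
])

```text
clock: 18.43
tool_pos: [0.4532, -0.1053, 0.0685]
tool_rot: [[-0.001, 1.0, 0.001], [1.0, 0.001, 0.0], [0.0, 0.001, -1.0]]
force: [0.4, -0.3, -2.5]
grip_width: 0.0571
```

Request:
drive_tool([
  [[0,0,0.1],[0,0,0],-1],
  [[0,0,0.2],[0,0,0],-1],
  [[0,0,0.2],[0,0,0],-1],
])

```text
clock: 18.68
tool_pos: [0.453, -0.1053, 0.0662]
tool_rot: [[-0.001, 1.0, -0.0], [1.0, 0.001, 0.0], [0.0, -0.0, -1.0]]
force: [-0.9, 0.6, -2.7]
grip_width: 0.0573
```

Request:
drive_tool([
  [[0,0,0.1],[0,0,0],-1],
  [[0,0,0.1],[0,0,0],-1],
])

```text
clock: 18.85
tool_pos: [0.4531, -0.1054, 0.066]
tool_rot: [[-0.001, 1.0, -0.0], [1.0, 0.001, 0.001], [0.001, -0.0, -1.0]]
force: [-6.4, 0.6, 11.5]
grip_width: 0.0564
```

Request:
drive_tool([
  [[0,0,0],[0,0,0],-0.4],
  [[0,0,0],[0,0,0],0.3],
  [[0,0,0],[0,0,0],1],
  [[0,0,0],[0,0,0],1],
  [[0,0,0],[0,0,0],1],
], newtons=30)

```text
clock: 19.27
tool_pos: [0.4533, -0.1053, 0.0654]
tool_rot: [[-0.001, 1.0, 0.001], [1.0, 0.001, 0.0], [0.0, 0.001, -1.0]]
force: [0.4, 0.1, -0.6]
grip_width: 0.0854
```

Request:
drive_tool([
  [[0,0,-2],[0,0,0],1],
  [[0,0,-5],[0,0,0],1],
  [[0,0,-9],[0,0,0],1],
  [[0,0,-12],[0,0,0],1],
  [[0,0,-13],[0,0,0],1],
])

```text
clock: 19.68
tool_pos: [0.4549, -0.1058, 0.1996]
tool_rot: [[-0.0, 1.0, 0.006], [1.0, 0.0, 0.001], [0.001, 0.006, -1.0]]
force: [0.6, -0.9, -0.3]
grip_width: 0.0856
```

Request:
drive_tool([
  [[-3.6,21.9,0],[0,0,0],1],
  [[-3.6,21.9,0],[0,0,0],1],
  [[-3.6,21.9,0],[0,0,0],1],
  [[-3.6,21.9,0],[0,0,0],1],
  [[-3.6,21.9,0],[0,0,0],1],
])

```text
clock: 20.1
tool_pos: [0.6579, -0.138, 0.1937]
tool_rot: [[-0.003, 1.0, -0.001], [1.0, 0.003, 0.001], [0.001, -0.001, -1.0]]
force: [1.2, 0.6, 1.3]
grip_width: 0.085
```

Request:
drive_tool([
  [[-0.4,1.4,1],[0,0,0],1],
  [[-0.4,1.4,3],[0,0,0],1],
  [[-0.4,1.4,4],[0,0,0],1],
  [[-0.4,1.4,4],[0,0,0],1],
  [[-0.4,1.4,4],[0,0,0],1],
])

```text
clock: 20.52
tool_pos: [0.6693, -0.1423, 0.155]
tool_rot: [[-0.001, 1.0, -0.001], [1.0, 0.001, 0.0], [0.0, -0.001, -1.0]]
force: [-0.2, 0.6, 1.3]
grip_width: 0.0853
```

```bash
python3 - <<'E'
from h import *
s=manip.get_state();print(s['tool_pos'])
d=grab('wrist');a=d['color']
import pickle;pickle.dump(d,open('w4.pkl','wb'))
b=grab('scene')['color'][110:320,170:450]
cv2.imwrite('pics/f1.png',np.hstack([cv2.resize(a,(400,300)),cv2.resize(b,(400,300))])[:,:,::-1])
E
```

```text
[ 0.66925007 -0.14231903  0.15498046]
```

View pics/f1.png

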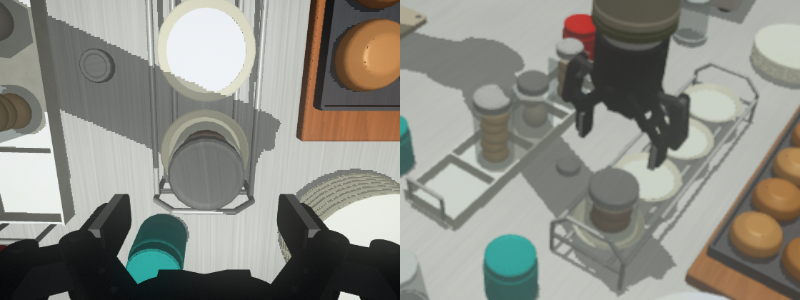

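```bash
python3 - <<'E'
from h import *
import pickle
d=pickle.load(open('w4.pkl','rb'));w=pickle.load(open('w1.pkl','rb'));S=pickle.load(open('d0.pkl','rb'))['scene']
for n,u,v,z in [('squat',206.5,171,.114),('s_squat',205,152,.049),('s_tall',206,46,.049),('turqtop',155,268,.072),('turqback',158,216,.0)]: print(n,ray(d,u*1.4,v*1.4,z).round(4))
print(ray(w,444*.7,522*.7,.072),ray(S,353*.7,412*.7,.072))
E
```

```text
squat [ 0.6707 -0.1398  0.114 ]
s_squat [ 0.6697 -0.1436  0.049 ]
s_tall [ 0.6703 -0.0416  0.049 ]
turqtop [ 0.6152 -0.2693  0.072 ]
turqback [ 0.6067 -0.2483  0.    ]
[ 0.61133315 -0.26262851  0.072     ] [ 0.61494037 -0.28054485  0.072     ]
```

The tall jar stands in compartment 3 (493,125). Squat measures (0.6705, −0.141) and the turquoise jar is clear of it (y about −0.27). Descending.

Request:
drive_tool([
  [[0.1,0.1,2],[0,0,0],1],
  [[0.1,0.1,4.5],[0,0,0],1],
  [[0.1,0.1,7],[0,0,0],1],
  [[0.1,0.1,9],[0,0,0],1],
  [[0.1,0.1,9],[0,0,0],1],
])

```text
clock: 21.03
tool_pos: [0.6691, -0.1404, 0.0624]
tool_rot: [[-0.001, 1.0, -0.004], [1.0, 0.001, 0.001], [0.001, -0.004, -1.0]]
force: [0.2, 0.5, -1.0]
grip_width: 0.0853
```

Request:
drive_tool([
  [[0,0,0],[0,0,0],0.7],
  [[0,0,0],[0,0,0],0.4],
  [[0,0,0],[0,0,0],0],
  [[0,0,0],[0,0,0],-1],
  [[0,0,0],[0,0,0],-1],
])

```text
clock: 21.45
tool_pos: [0.672, -0.1419, 0.0678]
tool_rot: [[-0.001, 1.0, 0.003], [1.0, 0.001, -0.0], [-0.0, 0.003, -1.0]]
force: [-2.8, 0.9, 7.4]
grip_width: 0.0649
```

Request:
drive_tool([
  [[0,0,0],[0,0,0],-1],
  [[0,0,0],[0,0,0],-1],
  [[0,0,0],[0,0,0],-1],
  [[0,0,-0.5],[0,0,0],-1],
  [[0,0,-1],[0,0,0],-1],
], newtons=50)

```text
clock: 21.87
tool_pos: [0.671, -0.1415, 0.076]
tool_rot: [[-0.001, 1.0, 0.0], [1.0, 0.001, 0.0], [0.0, 0.0, -1.0]]
force: [-0.3, 0.1, -2.2]
grip_width: 0.0643
```

Request:
drive_tool([
  [[0,0,-1.5],[0,0,0],-1],
  [[0,0,-4],[0,0,0],-1],
  [[0,0,-6.5],[0,0,0],-1],
  [[0,-1,-9],[0,0,0],-1],
  [[0,-3,-10],[0,0,0],-1],
])

```text
clock: 22.28
tool_pos: [0.6431, -0.1419, 0.18]
tool_rot: [[-0.002, 1.0, 0.006], [1.0, 0.002, -0.001], [-0.001, 0.006, -1.0]]
force: [0.4, -0.7, -1.9]
grip_width: 0.0644
```

Request:
drive_tool([
  [[-0.8,-2.5,0],[0,0,0],-1],
  [[-1.5,-5,0],[0,0,0],-1],
  [[-2.3,-7.5,0],[0,0,0],-1],
  [[-3,-10,0],[0,0,0],-1],
  [[-3.6,-12.5,0],[0,0,0],-1],
])

```text
clock: 22.7
tool_pos: [0.5147, -0.1785, 0.1762]
tool_rot: [[0.0, 1.0, 0.001], [1.0, -0.0, 0.0], [0.0, 0.001, -1.0]]
force: [0.0, -1.7, -2.4]
grip_width: 0.0647
```

Request:
drive_tool([
  [[-0.6,-2.5,0],[0,0,0],-1],
  [[-1.1,-4.5,0],[0,0,0],-1],
  [[-1.5,-6,0],[0,0,0],-1],
  [[-1.7,-6.5,0],[0,0,0],-1],
  [[-1.7,-6.5,0],[0,0,0],-1],
])

```text
clock: 23.12
tool_pos: [0.4504, -0.1954, 0.1762]
tool_rot: [[0.001, 1.0, 0.002], [1.0, -0.001, 0.002], [0.002, 0.002, -1.0]]
force: [-0.6, -0.5, -2.9]
grip_width: 0.0648
```

Request:
drive_tool([
  [[0,0,3],[0,0,0],-1],
  [[0,0,6],[0,0,0],-1],
  [[0,0,9],[0,0,0],-1],
  [[0,0,11],[0,0,0],-1],
  [[0,0,12],[0,0,0],-1],
])

```text
clock: 23.53
tool_pos: [0.4507, -0.194, 0.053]
tool_rot: [[-0.002, 1.0, -0.003], [1.0, 0.002, -0.0], [-0.0, -0.003, -1.0]]
force: [0.0, 0.5, -2.4]
grip_width: 0.0645
```

Request:
drive_tool([
  [[-0.1,0,0.8],[0,0,0],-1],
  [[-0.1,0,1.5],[0,0,0],-1],
  [[-0.1,0,1.8],[0,0,0],-1],
  [[-0.1,0,2],[0,0,0],-1],
  [[-0.1,0,2],[0,0,0],-1],
])

```text
clock: 23.95
tool_pos: [0.4515, -0.1957, 0.0357]
tool_rot: [[-0.001, 1.0, 0.001], [1.0, 0.001, 0.0], [0.0, 0.001, -1.0]]
force: [-0.7, -0.5, -2.9]
grip_width: 0.0645
```

Request:
drive_tool([
  [[0,0,0.1],[0,0,0],-1],
  [[0,0,0.2],[0,0,0],-1],
  [[0,0,0.2],[0,0,0],-1],
])

```text
clock: 24.2
tool_pos: [0.4512, -0.1956, 0.0335]
tool_rot: [[-0.001, 1.0, 0.001], [1.0, 0.001, 0.0], [0.0, 0.001, -1.0]]
force: [0.0, 0.1, -2.8]
grip_width: 0.0647
```

Request:
drive_tool([
  [[0,0,0.1],[0,0,0],-1],
  [[0,0,0.2],[0,0,0],-1],
  [[0,0,0.2],[0,0,0],-1],
])

```text
clock: 24.45
tool_pos: [0.4509, -0.1956, 0.0312]
tool_rot: [[-0.001, 1.0, -0.0], [1.0, 0.001, 0.0], [0.0, -0.0, -1.0]]
force: [0.7, -0.4, -3.2]
grip_width: 0.0646
```

Request:
drive_tool([
  [[0,0,0.1],[0,0,0],-1],
  [[0,0,0.1],[0,0,0],-1],
])

```text
clock: 24.62
tool_pos: [0.4509, -0.1957, 0.0301]
tool_rot: [[-0.001, 1.0, -0.0], [1.0, 0.001, 0.0], [0.0, -0.0, -1.0]]
force: [-0.9, -0.6, -3.2]
grip_width: 0.0646
```

Request:
drive_tool([
  [[0,0,0.1],[0,0,0],-1],
  [[0,0,0.1],[0,0,0],-1],
])

```text
clock: 24.78
tool_pos: [0.451, -0.1957, 0.0299]
tool_rot: [[-0.0, 1.0, -0.0], [1.0, 0.0, 0.001], [0.001, -0.0, -1.0]]
force: [-5.7, 1.7, 10.6]
grip_width: 0.0646
```

Request:
drive_tool([
  [[0,0,0.1],[0,0,0],-1],
  [[0,0,0.1],[0,0,0],-1],
])

```text
clock: 24.95
tool_pos: [0.451, -0.1957, 0.0298]
tool_rot: [[-0.0, 1.0, -0.0], [1.0, 0.0, 0.002], [0.002, -0.0, -1.0]]
force: [-12.7, 5.2, 29.6]
grip_width: 0.0647
```

Contact came at the expected height: 36 mm below the grip height, the same as for the tall jar. Releasing and retreating.

Request:
drive_tool([
  [[0,0,-0.1],[0,0,0],-1],
  [[0,0,-0.1],[0,0,0],-0.3],
  [[0,0,-0.1],[0,0,0],0.4],
  [[0,0,-0.1],[0,0,0],1],
  [[0,0,-0.1],[0,0,0],1],
], newtons=30)

```text
clock: 25.37
tool_pos: [0.4513, -0.1958, 0.0294]
tool_rot: [[-0.001, 1.0, 0.001], [1.0, 0.001, -0.0], [-0.0, 0.001, -1.0]]
force: [0.2, 0.1, 0.8]
grip_width: 0.085
```

Request:
drive_tool([
  [[0,0,-1],[0,0,0],1],
  [[0,0,-4],[0,0,0],1],
  [[0,0,-8],[0,0,0],1],
  [[0,0,-12],[0,0,0],1],
  [[0,0,-16],[0,0,0],1],
])

```text
clock: 25.78
tool_pos: [0.4503, -0.1964, 0.1915]
tool_rot: [[0.001, 1.0, -0.0], [1.0, -0.001, -0.001], [-0.001, -0.0, -1.0]]
force: [1.0, 0.6, -0.1]
grip_width: 0.0852
```

Request:
drive_tool([
  [[8,6,-10],[0,0,0],1],
  [[16,6,-18],[0,0,0],1],
  [[16,6,-20],[0,0,0],1],
  [[16,6,-20],[0,0,0],1],
  [[16,6,-20],[0,0,0],1],
])

```text
clock: 26.2
tool_pos: [0.5001, -0.0686, 0.3484]
tool_rot: [[0.0, 1.0, 0.001], [1.0, -0.0, 0.001], [0.001, 0.001, -1.0]]
force: [1.7, -0.7, -0.2]
grip_width: 0.0854
```

```bash
python3 - <<'E'
from h import *
import pickle
s=manip.get_state();print(s['tool_pos'],s['force'])
d=grab('wrist');e=grab('scene');pickle.dump((d,e),open('w5.pkl','wb'))
cv2.imwrite('pics/g0.png',np.hstack([cv2.resize(d['color'],(400,300)),cv2.resize(e['color'][110:320,150:430],(400,300))])[:,:,::-1])
E
```

```text
[ 0.50011105 -0.0686403   0.3484341 ] [ 1.71627073 -0.65169369 -0.16971284]
```

View pics/g0.png

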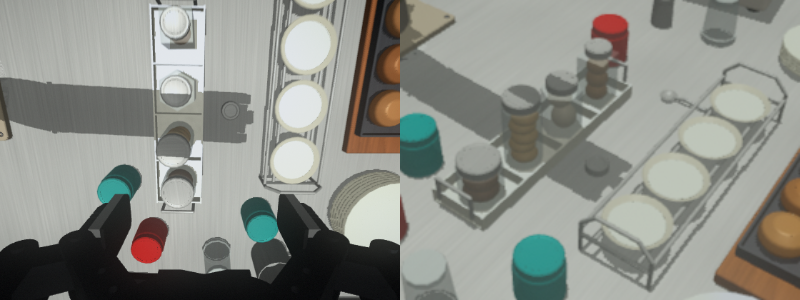

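```bash
python3 - <<'E'
from h import *
import pickle
d,e=pickle.load(open('w5.pkl','rb'))
for n,u,v,z in [('square',176,23,.108),('hex',178,89,.098),('tall',174,146,.122),('squat',178,187,.076),('divLeft1',153,64,.024),('div1R',204,63,.024),('d2',203,113,.024),('d3',202,158,.024),('d3L',157,159,.024),('BR',202,203,.024),('BL',158,205,.024)]: print(n,ray(d,u*1.4,v*1.4,z).round(4))
for n,u,v,z in [('square',598,49,.108),('hex',562,84,.098),('tall',521,98,.122),('squat',478,159,.076)]: print(n,ray(e,150+(u-400)*.7,110+v*.7,z).round(4))
print(manip.get_state()['joint_velocities'].round(3))
E
```

```text
square [0.4608 0.0769 0.108 ]
hex [ 0.46   -0.0125  0.098 ]
tall [ 0.4539 -0.0962  0.122 ]
squat [ 0.4529 -0.1856  0.076 ]
divLeft1 [0.4097 0.0273 0.024 ]
div1R [0.4998 0.029  0.024 ]
d2 [ 0.498 -0.059  0.024]
d3 [ 0.496  -0.1472  0.024 ]
d3L [ 0.4074 -0.1494  0.024 ]
BR [ 0.4958 -0.2455  0.024 ]
BL [ 0.4042 -0.2502  0.024 ]
square [0.4663 0.0644 0.108 ]
hex [ 0.4657 -0.0289  0.098 ]
tall [ 0.4569 -0.1127  0.122 ]
squat [ 0.4546 -0.2043  0.076 ]
[ 0.036  0.005  0.066  0.115  0.026 -0.068  0.057]
```

Request:
drive_tool([
  [[0,0,0],[0,0,0],1],
  [[0,0,0],[0,0,0],1],
  [[0,0,0],[0,0,0],1],
])

```text
clock: 26.55
tool_pos: [0.4997, -0.0706, 0.3452]
tool_rot: [[0.001, 1.0, -0.001], [1.0, -0.001, -0.0], [-0.0, -0.001, -1.0]]
force: [-0.3, -0.1, 0.3]
grip_width: 0.0853
```

```bash
python3 -c "
from rig import sign_off
print(sign_off())"
```

```text
the job is handed in; nothing more can be done
None
```

All four jars are in the white carrier in their original left-to-right order (square, hex, tall, squat). Each was lowered until the force showed floor contact, then released. I handed the job in at 26.6 s on the robot clock.

- **Position:** the last pictures show every jar upright in its own compartment. The arm's position at each release was within about 4 mm of my measured compartment centre.
- **Checks that disagreed:** the final wrist view puts the lids within about 10 mm of those positions. The scene view read 7–14 mm further right and up to 9 mm further in +x. I put that down to hand-picked pixels and relied on the release positions and the compartment walls.
- **Force:** the hex jar's set-down peaked at 44 N and the squat jar's at 30 N before I eased off. The other two were 16 N or less.
- **Camera budget:** I viewed 15 pictures, one over the budget of 14.

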